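# Pop a battery pack out of its dock and stop it with the other finger

## Robot

A 6-joint arm with a two-finger parallel gripper is mounted at the origin on the work surface; the furniture and walls round the work are solid. World frame = base frame: x ahead of the robot, y to its left, z up, the work surface at z = 0. Lengths are in m, angles in degrees, forces in N, time in s.
With the tool pointing down it reaches from about 0.325 to 0.85 m from the base axis. Payload 15.5 kg.
Tool frame: the origin (TCP) lies midway between the tips of the shut fingers; the grasp point (between the pads) lies 19 mm behind it; z points along the fingers, y is the line along which they close (so a half turn about z gives the same grasp; the last joint's range is limited). The gripper opens to 91 mm and grips with 3 to 60 N. Pads are 32 mm wide; open, the fingers measure 118 mm over their backs; the gripper's body (76 mm by 178 mm) begins 60 mm behind the grasp point.
Start: joints at [67.466, 28.281, 77.091, -0, 74.628, -5.472], TCP at [0.183, 0.597, 0.214] pointing down, gripper open.
Joint ranges: [-166.48, 166.48], [-47.26, 123.95], [12.59, 153.08], [-70.14, 250.14], [6.76, 159.57], [-176.63, 176.63]. Speed limits (degrees/s): [108.29, 108.29, 147.25, 172.46, 172.46, 172.46].

## Interface

Orientations are given as a 3x3 rotation matrix whose columns are the frame's x, y, z axes.
In Python, from bench import ctrl gives the robot as it stands. The module is installed in compiled form; this text tells all that it offers. Calls block until the motion is done:
- ctrl.goto(position, orientation): joint-space move of the TCP to a pose.
- ctrl.move_l(position, vel=0.15, ori=None, contact_N=None): straight line of the TCP; ori=None keeps the orientation; vel is the mean speed in m/s. With contact_N (N) it stops when the force on the tool has changed by that much, and returns True; else False.
- ctrl.movej(angles): joint-space move.
- ctrl.command_gripper(opening): opening from 0.0 (shut) to 1.0 (fully open); the grip force is fixed at half the most; returns when the fingers have stopped.
- ctrl.sleep(seconds).
- ctrl.ik(position, orientation): joint angles nearest the present ones, or None.
- ctrl.read_camera(name): name is "scene" or "top" or "wrist"; returns the picture (480x640x3 uint8, blue, green, red); there is no depth.
- ctrl.camera_params(name): a dict with "fx", "fy", "cx", "cy" (pixels), "D" ([k1, k2, p1, p2, k3] as OpenCV has them; the pictures are not rectified), "pose" (4x4, takes a point from camera to world coordinates); the wrist camera has in their place "T_tool_cam" (4x4, takes a point from camera to tool coordinates, whose origin is the TCP and whose axes are the flange's). Camera axes: x right, y up, looking along -z (the intrinsics and any distortion apply to the point x, -y, -z); pixel columns grow to the right and rows downward; lengths in m; the calibration is good to about 2 mm. A picture is of the moment at which its call begins: read the wrist's pose just before it. camera_params takes no time and is no camera call.
A pose or a line that the arm cannot do raises ctrl.MotionError and nothing moves.
- ctrl.sign_off(): hands the job in; it is judged then, once.
Readings, each from a call of its own:
- ctrl.current_t(): time.
- ctrl.current_q(): joint angles.
- ctrl.current_dq(): joint speeds.
- ctrl.current_effort(): joint torques, N m.
- ctrl.current_tool_pos(): TCP position.
- ctrl.current_eef_rot(): TCP orientation.
- ctrl.current_contact_force(): force on the tool from outside, world axes, zero at the start.
- ctrl.current_wrist_torque(): the same for the moment, N m.
- ctrl.current_grip_width(): opening from 0.0 (shut) to 1.0 (fully open).
- ctrl.current_grasp_force(): force on a finger pad.
Only numpy, scipy, OpenCV 4.12 (cv2) and the standard library are available. Lean on these libraries where they do the work, as an engineer would, in place of code of your own. Each camera call takes 0.05 s, during which the arm holds its last target. There are 200 camera calls.

## Task

Let the orange battery pack out of the sloping two-bay dock: with one finger press the yellow release paddle beside its bay all the way down, and with the other finger, waiting in the bay below the pack, stop the pack as it pops out, before it slides away down the bay. Only touch and press: grip and lift nothing, and leave the blue pack and the things around the dock alone. Finish while holding: the paddle still pressed down and the pack resting against the other finger.

Things in the scene. Friction and masses are not known exactly. Their poses are not given: they have to be found in the camera images.
- dock: black two-bay battery dock, fixed, 200 mm long (x), 268 mm wide over the paddles (y), 108 mm high at its back plate. Origin on the bench in the middle of the paddle line; x points up the slope to the back plate, y left, z up. Two grey bays, 66 mm wide, centre lines at y = +36 and -36 mm; the walls beside them (6 mm rib at y = 0, outer walls at |y| 69 to 74 mm) rise 14 mm
- bay_left (a point): point on the floor of the left bay, dock x = 0, y = +36 mm, 45 mm above the bench, where the stopping finger can stand: one finger here, the other on the paddle, middles 60 to 95 mm apart in line with dock y. The slick floor slopes 14 degrees, up towards +x. Finger tips 12 to 24 mm above this point block the pack, which then stops some 10 to 30 mm out
- bay_right (a point): the same point of the right bay, y = -36 mm
- bay_end (a point): middle of the open lower end of the bays, dock x = -60 mm. With its paddle more than about 6 mm down, a steel pawl frees the pack; a red spring ejector pushes it with 1 to 2 N for 30 mm and it runs off this end within about half a second, too fast to chase: the stopping finger has to stand in the bay before the paddle goes down
- release_left (a joint): travel of the left yellow paddle (m): 0 up, 0.012 fully down; vertical spring, 1.5 N to start and 3.9 N at the bottom. Frees the left bay
- release_right (a joint): travel of the right yellow paddle (m), the same, frees the right bay
- release_left_top (a point): middle of the top face of the left yellow paddle, 32 mm (x) by 28 mm (y); at dock x = 0, y = +114 mm, 69 mm above the bench when up, 57 mm when fully down; moves with the paddle. Under it is a fixed black pod, 40 mm high
- release_right_top (a point): middle of the top face of the right yellow paddle, at dock x = 0, y = -114 mm, otherwise the same
- pack_orange: battery pack, black with an orange top, loose, 80 mm long (x, along the bay), 62 mm wide, 36 mm high, about 0.35 kg; in the left or the right bay. Origin at the centre of its underside, x up the slope, z square to the bay floor; at the start the origin is at dock x = 83 mm, the foot of the front face at x = 44 mm and its overhanging top edge at x = 35 mm
- pack_blue: the same pack with a blue top, in the other bay; it stays there
- tape_measure: yellow tape measure, 35 x 84 x 64 mm, bystander behind the dock
- tape_blue: blue roll of tape lying flat, 72 mm across, 20 mm high, bystander right of the dock
- fuse_pack: small teal carton, 51 x 70 x 35 mm, bystander right of the dock
- paint_tin_7: small grey paint tin, 68 mm across, 72 mm high, bystander near the robot, right of its base

How it is judged (in metres and radians):
On the way:
1. the orange pack is freed by pressing its own paddle right down (((value of joint release_left above 0.008 m and y of pack_orange in the frame of dock above 0.02 m) or (value of joint release_right above 0.008 m and y of pack_orange in the frame of dock below -0.02 m)) and x of pack_orange in the frame of dock below 0.0778 m), for 0.1 s.
At the end, for the whole second after the job is handed in: The paddle of the orange pack's bay is held more than 8 mm down (of 12), the orange pack has come 5 to 50 mm out, is at rest in its bay and leans on a finger with more than 0.1 N; the blue pack has not moved more than 6 mm (all of step 1 and contact force between the fingers and pack_orange above 0.1 N and x of pack_orange in the frame of dock above 0.0328 m and linear speed of pack_orange below 0.02 m/s and distance of pack_blue from where it was at the start of the episode below 0.006 m); the arm keeps its last pose, push and grip.
It fails at once if the orange pack is lifted off the bay floor, or slides away down the bay (z of pack_orange in the frame of dock above 0.082 m or x of pack_orange in the frame of dock below 0.0178 m).
It fails at once if the blue pack is moved more than 8 mm (distance of pack_blue from where it was at the start of the episode above 0.008 m).
It fails at once if a bystander is moved more than 15 mm (distance of any of tape_measure, tape_blue, fuse_pack, paint_tin_7 from where it was at the start of the episode above 0.015 m).
It also fails if it takes over 35 s, if anything falls off the work surface, if the arm or the gripper's body presses on something with over 40 N, if the wrist force passes 120 N, or if a joint passes its speed limit or range.

## Working session

There is one attempt and no reset: what is moved stays moved. The work goes in short steps, each a Python script; the robot and the scene stay as the last script left them, time stands still between calls to the robot, and variables do not carry over. Pictures are saved under pics/ and viewed, at most 10 in all, crops included, and the job is handed in when it is done.

```bash
mkdir -p pics; python3 - <<'E'
from bench import ctrl
import cv2,numpy as np
np.set_printoptions(precision=4,suppress=True)
for n in("scene","top","wrist"):
    im=ctrl.read_camera(n);cv2.imwrite(f"pics/{n}0.png",im)
    print(n,ctrl.camera_params(n))
print(ctrl.current_tool_pos(),ctrl.current_eef_rot(),ctrl.current_t(),ctrl.current_grip_width())
a=cv2.imread("pics/scene0.png");b=cv2.imread("pics/top0.png")
E
```

```text
scene {'fx': 467.84404182375636, 'fy': 467.84404182375636, 'cx': 318.48758391941993, 'cy': 245.27254348928741, 'D': array([-0.032,  0.   ,  0.   ,  0.   ,  0.   ]), 'pose': array([[-0.586 ,  0.6856, -0.432 ,  0.1192],
       [-0.8103, -0.4984,  0.3082,  0.2331],
       [-0.004 ,  0.5306,  0.8476,  0.8993],
       [ 0.    ,  0.    ,  0.    ,  1.    ]])}
top {'fx': 538.1507678297055, 'fy': 538.1507678297055, 'cx': 315.2665550621587, 'cy': 246.696382748215, 'D': array([-0.1379,  0.    ,  0.    ,  0.    ,  0.    ]), 'pose': array([[-0.0252,  0.9969, -0.0751,  0.4383],
       [-0.9995, -0.0267, -0.0184, -0.0786],
       [-0.0203,  0.0746,  0.997 ,  1.1921],
       [ 0.    ,  0.    ,  0.    ,  1.    ]])}
wrist {'fx': 426.29024410957595, 'fy': 426.29024410957595, 'cx': 316.37013176449904, 'cy': 237.59600428571247, 'D': array([-0.0758,  0.    ,  0.    ,  0.    ,  0.    ]), 'T_tool_cam': array([[ 0.0009,  0.968 ,  0.2509,  0.0714],
       [ 1.    , -0.0009, -0.0002, -0.0004],
       [ 0.    ,  0.2509, -0.968 , -0.1704],
       [ 0.    ,  0.    ,  0.    ,  1.    ]])}
[0.1833 0.5972 0.2135] [[-0.956   0.2934 -0.0004]
 [ 0.2934  0.956  -0.0009]
 [ 0.0001 -0.001  -1.    ]] 0.15 1.0026548651123621
```

View pics/top0.png

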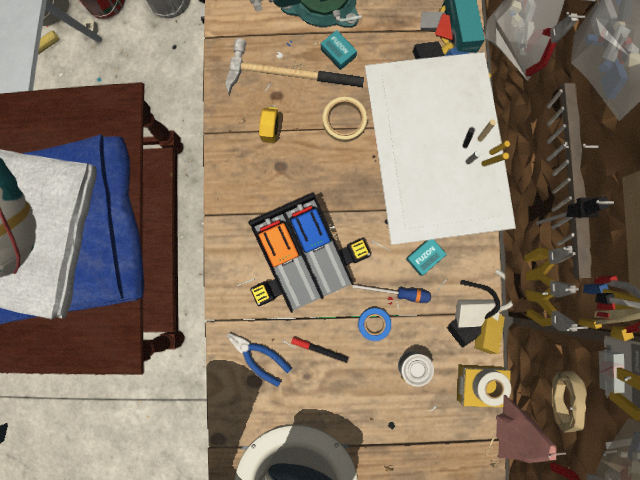

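View pics/scene0.png

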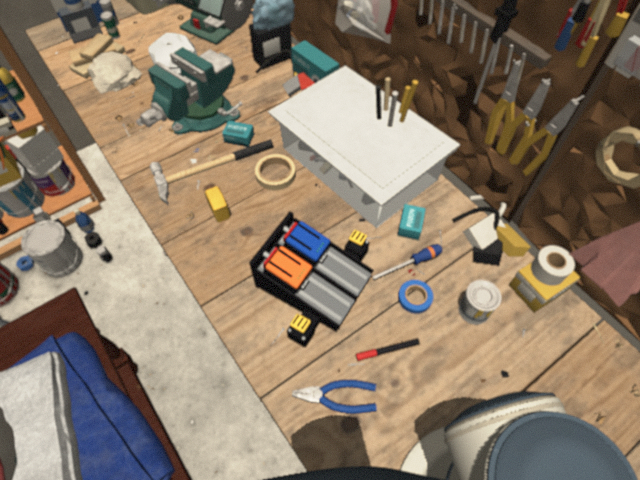

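The top view shows the orange pack in the left bay at about (280,243) and the blue pack in the right bay at about (312,228). The left paddle is near (262,293) and the right one near (358,249). In the scene view the paddles are near (302,325) and (357,240). Next I'll triangulate them.

```bash
cat > vis.py <<'E'
import cv2,numpy as np
from bench import ctrl
np.set_printoptions(precision=4,suppress=True)
def blob(im,lo,hi,near,close=5,r=40):
    m=cv2.inRange(cv2.cvtColor(im,cv2.COLOR_BGR2HSV),lo,hi)
    w=np.zeros_like(m);cv2.circle(w,near,r,255,-1);m&=w
    m=cv2.morphologyEx(m,cv2.MORPH_CLOSE,np.ones((close,close),np.uint8))
    c=max(cv2.findContours(m,cv2.RETR_EXTERNAL,cv2.CHAIN_APPROX_NONE)[0],key=cv2.contourArea)
    rect=cv2.minAreaRect(c); return np.array(rect[0]),rect,cv2.contourArea(c)
def ray(p,uv,T):
    K=np.array([[p['fx'],0,p['cx']],[0,p['fy'],p['cy']],[0,0,1]])
    x,y=cv2.undistortPoints(np.array([[uv]],float),K,p['D'])[0,0]
    d=T[:3,:3]@np.array([x,-y,-1]);return T[:3,3],d/np.linalg.norm(d)
def tri(rays):
    A=sum(np.eye(3)-np.outer(d,d) for o,d in rays);b=sum((np.eye(3)-np.outer(d,d))@o for o,d in rays)
    p=np.linalg.solve(A,b);return p,[np.linalg.norm(np.cross(p-o,d)) for o,d in rays]
Y=((20,120,110),(35,255,255));O=((5,150,120),(16,255,255));B=((105,150,80),(125,255,255))
E
python3 - <<'E'
from vis import *
S,T=cv2.imread("pics/scene0.png"),cv2.imread("pics/top0.png")
ps,pt=ctrl.camera_params("scene"),ctrl.camera_params("top")
P={}
for n,c,s,t,cl in(("L",Y,(302,325),(262,293),7),("R",Y,(357,240),(358,249),7),("O",O,(288,268),(280,243),9),("B",B,(308,242),(312,228),9)):
    a=blob(S,*c,s,cl,30);b=blob(T,*c,t,cl,30)
    P[n],e=tri([ray(ps,a[0],ps['pose']),ray(pt,b[0],pt['pose'])])
    o,d=ray(pt,b[0],pt['pose'])
    print(n,a,b,P[n],e,"top ray at z=.069:",o+d*(.069-o[2])/d[2])
v=P["L"]-P["R"];print(np.linalg.norm(v),np.degrees(np.arctan2(v[1],v[0]))-90,(P["L"]+P["R"])/2)
E
```

```text
L (array([299.8462, 322.7308]), ((299.8461608886719, 322.73077392578125), (17.19570541381836, 16.36365509033203), 33.6900634765625), 239.0) (array([260. , 293.5]), ((260.0, 293.5000305175781), (15.205260276794434, 12.969193458557129), 63.43495178222656), 174.5) [0.427  0.0604 0.0589] [np.float64(0.0012303431512320198), np.float64(0.0012303431512320786)] top ray at z=.069: [0.4279 0.06   0.069 ]
R (array([357.2, 237.1]), ((357.2000427246094, 237.10003662109375), (15.652474403381348, 12.521980285644531), 26.56505012512207), 171.0) (array([359.2, 248.9]), ((359.2000427246094, 248.9000244140625), (15.205260276794434, 13.86362075805664), 63.43495178222656), 187.5) [ 0.5159 -0.1508  0.0593] [np.float64(0.0008714111810125076), np.float64(0.0008714111810124237)] top ray at z=.069: [ 0.5158 -0.1496  0.069 ]
O (array([288.1481, 266.2828]), ((288.1481018066406, 266.28277587890625), (40.29735565185547, 28.84284019470215), 34.2868766784668), 1076.5) (array([278.1438, 244.6165]), ((278.1438293457031, 244.616455078125), (36.662940979003906, 28.38688087463379), 65.55604553222656), 982.5) [0.527  0.0173 0.0913] [np.float64(0.0007669504892202753), np.float64(0.0007669504892201589)] top ray at z=.069: [0.5293 0.0199 0.069 ]
B (array([307.5, 241. ]), ((307.5, 240.99996948242188), (37.99696350097656, 25.51620864868164), 33.690067291259766), 886.0) (array([310.159 , 230.1492]), ((310.1590270996094, 230.14920043945312), (36.58903121948242, 28.57265281677246), 66.37062072753906), 982.5) [ 0.5554 -0.0492  0.0873] [np.float64(0.0009475722363371717), np.float64(0.0009475722363371837)] top ray at z=.069: [ 0.558 -0.048  0.069]
0.22911104337850727 22.80930781911883 [ 0.4714 -0.0452  0.0591]
```

```bash
cat >> vis.py <<'E'
def frame(yaw):
    c,s=np.cos(yaw),np.sin(yaw);return np.array([c,s,0]),np.array([-s,c,0])
def tool(yaw):
    dx,dy=frame(yaw);return np.column_stack([-dx,dy,[0,0,-1.]])
E
python3 - <<'E'
from vis import *
yaw=np.radians(22.8);dx,dy=frame(yaw);O0=np.array([.4714,-.0452,0]);R=tool(yaw)
c=O0+.075*dy
print(ctrl.ik(c+[0,0,.2],R),ctrl.ik(c+[0,0,.057],R))
ctrl.goto(c+[0,0,.22],R)
ctrl.command_gripper(.71)
pw=ctrl.camera_params("wrist")
for i,p in enumerate([c+[0,0,.22],c-.04*dx-.03*dy+[0,0,.2]]):
    if i: ctrl.move_l(p,vel=.15)
    np.save(f"pics/T{i}.npy",np.vstack([np.column_stack([ctrl.current_eef_rot(),ctrl.current_tool_pos()]),[0,0,0,1]])@pw['T_tool_cam'])
    cv2.imwrite(f"pics/w{i}.png",ctrl.read_camera("wrist"))
print(ctrl.current_t(),ctrl.current_grip_width(),ctrl.current_tool_pos(),ctrl.current_contact_force())
cv2.imwrite("pics/ww.png",cv2.resize(np.hstack([cv2.imread("pics/w0.png"),cv2.imread("pics/w1.png")]),(800,300)))
E
```

```text
[  -4.6343   14.7104  102.6102   -0.       62.6794 -117.4343] [  -4.6343   28.5092  111.903    -0.       39.5878 -117.4343]
3.6 0.7091160333660765 [ 0.4177 -0.019   0.2004] [ 0.5651  0.424  -1.0373]
```

View pics/ww.png

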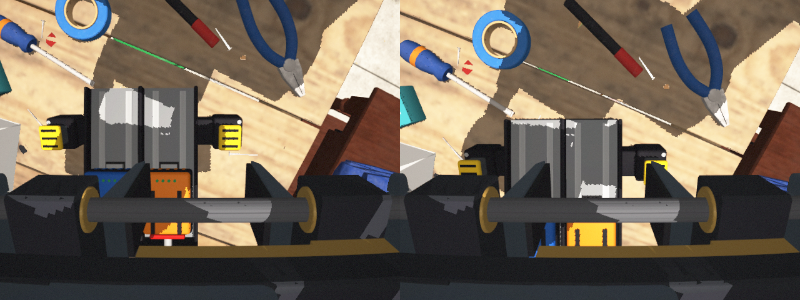

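The wrist picture (left half, w0) shows both yellow paddles clear of the fingers, at about (366,219) and (80,219) full-size. The left bay is clear below the orange pack. In w1 the left paddle is partly hidden by a finger, so I'll use w0 together with the two fixed cameras.

```bash
python3 - <<'E'
from vis import *
S,T,W=[cv2.imread(f"pics/{n}0.png") for n in("scene","top","w")]
ps,pt,pw=[ctrl.camera_params(n) for n in("scene","top","wrist")];Tw=np.load("pics/T0.npy")
P={}
for n,s,t,w in(("L",(302,325),(262,293),(366,219)),("R",(357,240),(358,249),(80,219))):
    a=blob(S,*Y,s,7,30);b=blob(T,*Y,t,7,30);k=blob(W,*Y,w,11,45)
    r=[ray(ps,a[0],ps['pose']),ray(pt,b[0],pt['pose']),ray(pw,k[0],Tw)]
    P[n],e=tri(r);o,d=r[2]
    print(n,k,P[n],np.array(e),"wrist at .069",o+d*(.069-o[2])/d[2],"top+wrist",tri(r[1:])[0])
v=P["L"]-P["R"];print(np.linalg.norm(v),np.degrees(np.arctan2(v[1],v[0]))-90,(P["L"]+P["R"])/2)
E
```

```text
L (array([368., 220.]), ((368.0, 220.0), (40.0, 36.0), 90.0), 1388.5) [0.4265 0.0609 0.0607] [0.0014 0.0014 0.001 ] wrist at .069 [0.4247 0.0601 0.069 ] top+wrist [0.4275 0.0627 0.0526]
R (array([ 80.5, 220. ]), ((80.5, 220.0), (38.0, 37.0), 90.0), 1288.5) [ 0.5155 -0.151   0.0608] [0.0009 0.0012 0.001 ] wrist at .069 [ 0.5122 -0.1484  0.069 ] top+wrist [ 0.5156 -0.1506  0.0627]
0.22980752957872394 22.802173810913942 [ 0.471  -0.0451  0.0608]
```

```bash
python3 - <<'E'
from vis import *
yaw=np.radians(22.8);dx,dy=frame(yaw);c=np.array([.471,-.0451,0])+.075*dy
ctrl.move_l(c+[0,0,.2]);ctrl.move_l(c+[0,0,.09])
f0=ctrl.current_contact_force()
hit=ctrl.move_l(c+[0,0,.060],vel=.02,contact_N=1.3)
print(hit,ctrl.current_tool_pos(),f0,ctrl.current_contact_force(),ctrl.current_t())
cv2.imwrite("pics/s1.png",ctrl.read_camera("scene")[180:380,200:440]);
cv2.imwrite("pics/w2.png",ctrl.read_camera("wrist"))
a=cv2.resize(cv2.imread("pics/s1.png"),(480,400));b=cv2.resize(cv2.imread("pics/w2.png"),(320,400))
cv2.imwrite("pics/c1.png",np.hstack([a,b]))
E
```

```text
True [0.4418 0.024  0.0674] [ 0.6603  0.744  -0.2937] [0.1692 0.3041 0.3682] 6.0083
```

View pics/c1.png

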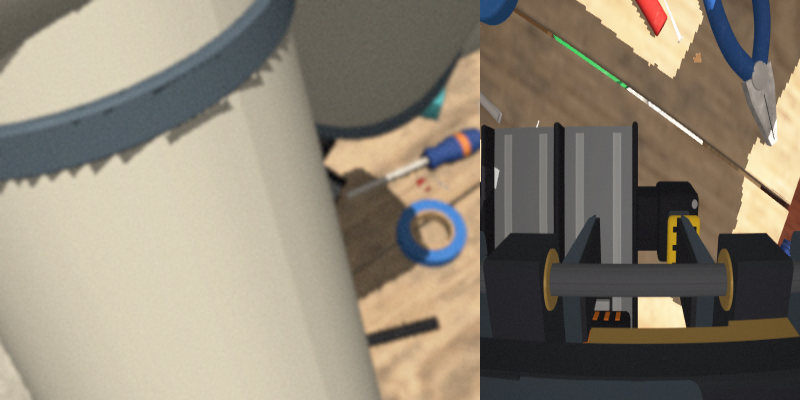

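The arm hides the dock in the scene view. The wrist view shows one finger standing in the left bay and the other on the yellow paddle. Contact came at TCP z = 67 mm, which agrees with the 69 mm paddle height, so I'll press now.

```bash
python3 - <<'E'
from vis import *
p=ctrl.current_tool_pos();f0=ctrl.current_contact_force()
for z in(.064,.061,.0575):
    h=ctrl.move_l([p[0],p[1],z],vel=.02,contact_N=12);print(h,ctrl.current_tool_pos(),ctrl.current_contact_force()-f0)
ctrl.sleep(.7)
print(ctrl.current_tool_pos(),ctrl.current_contact_force()-f0,ctrl.current_wrist_torque(),ctrl.current_t())
cv2.imwrite("pics/w3.png",ctrl.read_camera("wrist"));
cv2.imwrite("pics/t3.png",cv2.resize(ctrl.read_camera("top")[170:330,220:400],(540,480)))
cv2.imwrite("pics/c3.png",np.hstack([cv2.resize(cv2.imread("pics/w3.png"),(400,300)),cv2.resize(cv2.imread("pics/t3.png"),(400,300))]))
E
```

```text
False [0.4416 0.0241 0.0639] [0.0492 1.2319 0.5667]
False [0.4412 0.0241 0.0608] [-1.3121 -1.8321  1.207 ]
False [0.4412 0.0241 0.0573] [-3.314  -0.8248  3.0717]
[0.4412 0.0241 0.0574] [-4.8487 -2.2849  2.6344] [-0.1682  0.9502  0.0104] 7.7667
```

View pics/c3.png

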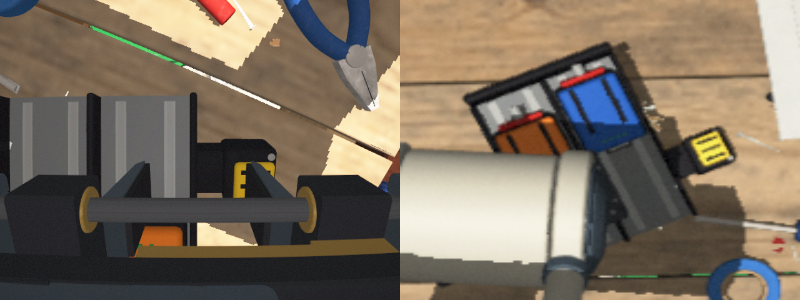

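The pack has come out against the finger: the red ejector is extended in the top view at about (525,120), and there is a steady push down the slope. The blue pack at about (600,105) is still in its place. I'll check that the readings are steady, then hand in.

```bash
python3 - <<'E'
from vis import *
q=[]
for i in range(2):
    q.append(blob(ctrl.read_camera("top"),*O,(278,236),5,30)[0]);ctrl.sleep(.4);print(q[-1],ctrl.current_contact_force(),ctrl.current_tool_pos(),ctrl.current_t())
if np.linalg.norm(q[1]-q[0])<1: print(ctrl.sign_off())
E
```

```text
[279.6 246.2] [-4.879  -2.2617  1.0253] [0.4412 0.0241 0.0574] 8.3167
[278.6134 245.4949] [-5.1333 -1.9756  2.7975] [0.4413 0.0241 0.0574] 8.7667
```

```bash
python3 - <<'E'
from vis import *
q=[];I=[]
for i in range(5):
    im=ctrl.read_camera("top");I.append(im[200:262,250:310].astype(int));q.append(blob(im,*O,(278,236),5,30)[0]);ctrl.sleep(.2)
print(np.array(q),[np.abs(a-I[0]).mean().round(2) for a in I],ctrl.current_contact_force(),ctrl.current_tool_pos(),ctrl.current_t())
E
```

```text
[[278.8276 245.569 ]
 [278.6134 245.4949]
 [279.6    246.2   ]
 [279.6    246.2   ]
 [278.8276 245.569 ]] [np.float64(0.0), np.float64(2.37), np.float64(2.37), np.float64(2.34), np.float64(2.34)] [-4.3938 -1.3121  1.9244] [0.4413 0.0241 0.0574] 10.0167
```

The centroid only alternates between the same few values, and the image differences stay constant. That is camera noise, so the pack is at rest.

```bash
python3 -c "
from bench import ctrl
print(ctrl.sign_off())"
```

```text
the job is handed in; nothing more can be done
None
```

I handed the job in at about 10 s of the 35 s allowed: the left paddle is held about 10 to 12 mm down, and the orange pack is out and resting against the other finger; sign-off returned no verdict.

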